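# Load the cell into the router's hand control

### The job

Put the blue battery cell into the orange cradle on the back of the hand control, nub end at the stop with the lip: press its flat end against the spring, then roll the nub end down past the lip so that it lies fully home between spring and stop, and let go. Push gently, never harder than a firm thumb (about 15 N), and leave the other things on the bench where they are.

Things in the scene. Friction and masses are not known exactly. Their poses are not given: they have to be found in the camera images.
- cell_mid (a point): centre of the blue round battery cell, white band near its nub end: 18.5 mm diameter, 65 mm long (63 mm body plus steel nub, 8 mm diameter, 2 mm long), 48 g. x axis along the cell to the nub; flat end 32.5 mm from the centre at -x. Starts level in a grey rest, centre 32 mm above the bench, sides open over its middle 28 mm; the rest's foot is a plate 75 x 60 x 5 mm.
- cell_nub (a point): the tip of the cell's nub, on the cell's axis, 32.5 mm from its centre
- pendant: black hand control face down, fixed to the bench, 150 x 78 x 22 mm, yellow ends. Origin: centre of its underside on the bench; z up, x along it from spring end to stop end. On its back, at y = 0, an orange cradle insert, 100 mm long, is clipped ANYWHERE WITHIN 8 mm EITHER WAY ALONG x; ITS PLACE IS NOT MEASURED: find it by touch or sight. Sites give its middle place. Contacts may add up to 30 N.
- home (a point): on the pendant, x = 0, 52 mm above the bench: centre of a cell that is home (lying level along x, nub to +x) if the insert is in its middle place (really up to 8 mm off along x). V rests under the cell, 14 to 26 mm either side of its centre, stay within 8 mm of the centre line; beside the cell's middle it is open for fingers down to 25 mm above the bench.
- spring_place (a point): middle place (really up to 8 mm off along x) of the face of the relaxed steel spring plate, 29.5 mm from home at -x, at cell-axis height; 16 mm wide, 45 to 73 mm above the bench, housing behind to 74 mm. It yields only along -x: about 3 N to start, 0.9 N more per mm, damped 80 N s/m, solid after 13 mm. A cell at home keeps it pressed 3 mm.
- lip_place (a point): middle place (really up to 8 mm off along x, with the spring) of the lower edge of the lip, 27 mm from home at +x; the stop's face is 5.5 mm beyond. Lip and stop 12 mm wide, 63.75 to 66.75 mm above the bench, square edges. To pass it the plate must be pressed 10.5 to 13 mm from touch, the cell coming in tilted nub up (about 34 degrees clears the lip with the flat end on the plate).
- old_cell: spent red cell of the same size standing on end, a bystander; origin at the centre of its underside
- tape: roll of tan tape lying flat, 92 mm across, 25 mm high, a bystander; origin at the centre of its underside
- driver: screwdriver, 190 mm, lying on the bench, a bystander; origin on the underside at about mid length
- collet: steel collet, 26 mm across, 31 mm high, standing, a bystander; origin at the centre of its underside
Mind the look-alikes: they are no part of the job. Of the things that look like the part that bears cell_mid, the smallest one is meant.

How it is judged (in metres and radians):
On the way:
1. the cell presses on the control (over 7 N) at its spring end, nub end still up above the lip (contact force between cell and pendant above 7 N and z of cell_nub in the frame of pendant above 0.066 m and x of cell_nub in the frame of pendant above 0 m), for 0.1 s.
At the end, for the whole second after the job is handed in: The cell is home in the cradle and still: nub towards the stop, along the control's x axis within 0.06 rad, centre within 11 mm of x = 0 (the insert's place varies), 3 mm of y = 0 and between 49.5 and 53.5 mm above the bench (x of cell_mid in the frame of pendant between -0.011 and 0.011 m and y of cell_mid in the frame of pendant between -0.003 and 0.003 m and z of cell_mid in the frame of pendant between 0.0495 and 0.0535 m and x of cell_nub in the frame of pendant above 0.02 m and angle between the x axis of cell_mid and the x axis of pendant, either way round below 0.06 rad and linear speed of cell below 0.02 m/s); the robot touches nothing.
It fails at once if the cell bears on the hand control with more than 30 N, all its contacts added up (contact force between cell and pendant above 30 N).
It fails at once if the fingers bear on the hand control with more than 22 N (contact force between the fingers and pendant above 22 N).
It fails at once if another thing on the bench is moved more than 20 mm (distance of any of old_cell, tape, driver, collet from where it was at the start of the episode above 0.02 m).
It also fails if it takes over 48 s, if anything falls off the work surface, if the arm or the gripper's body presses on something with over 40 N, if the wrist force passes 120 N, or if a joint passes its speed limit or range.

### The arm

A 6-joint arm with a two-finger parallel gripper is mounted at the origin on the work surface. World frame = base frame: x ahead of the robot, y to its left, z up, the work surface at z = 0. Lengths are in mm, angles in degrees, forces in N, time in s.
With the tool pointing down it reaches from about 325 to 750 mm from the base axis. Payload 7.6 kg.
Tool frame: the origin (TCP) lies midway between the tips of the shut fingers; the grasp point (between the pads) lies 19 mm behind it; z points along the fingers, y is the line along which they close (so a half turn about z gives the same grasp; the last joint's range is limited). The gripper opens to 85 mm and grips with 20 to 120 N. Pads are 22 mm wide; open, the fingers measure 114 mm over their backs; the gripper's body (76 mm by 85 mm) begins 54 mm behind the grasp point. The pads swing forward as they close: fully open they stand 13 mm farther back than shut.
Start: joints at [63.295, 2.991, 80.254, -0, 96.75, -4.028], TCP at [202.398, 484.439, 231.323] pointing down, gripper open.
Joint ranges: [-166.34, 166.34], [-52.06, 124.39], [6.96, 135.62], [-60.46, 240.46], [14.63, 156.25], [-167.68, 167.68]. Speed limits (degrees/s): [147.25, 147.25, 172.46, 180, 180, 180].

### API

Orientations are given as [roll, pitch, yaw] about the fixed x, y, z axes, in that order (R = Rz(yaw) Ry(pitch) Rx(roll)).
In Python, from workcell import ctrl gives the robot as it stands.
- The arm moves only by the tool step_arm, never from a script. Its argument "rows" is a list of rows, each a list of 7 numbers: the shift along the tool's x, y, z in m, then the turn, a rotation vector about the tool's x, y, z in rad, then the finger opening in m, from 0 to 0.0854. In form: [[dx, dy, dz, wx, wy, wz, claw], ...]. A call has 1 to 8 rows; each row is the pose to reach, as a shift and turn from the pose commanded when the call began, along the tool's axes at that moment; what a row does not reach only later rows make up. A row lasts 1/10 s, in which the tool goes at most 50 mm and 8.59 degrees, less where a joint would pass 70% of its speed; a pose out of reach is approached as far as the arm can. A call with a gripper value outside its range is refused whole. The fingers move at their own pace and stop on an object; "newtons" is the grip in N (left out, the last holds). Time passes only in rows, so rows that repeat a pose let the fingers close. It gives the time, the measured TCP pose, the force, the opening and the grip force at its end, in the units of the state.
- ctrl.read_state(): the state, without advancing time (a new reading comes with each control period).
- ctrl.snapshot(name): name is "scene" or "top" or "wrist"; returns a dict with "img" (384x512x3 uint8, blue, green, red), "fx", "fy", "cx", "cy" (pixels), "distortion" ([k1, k2, p1, p2, k3] as OpenCV has them; the pictures are not rectified), "view" (4x4, takes a point from world to camera coordinates); the wrist camera has in their place "tool_from_camera" (4x4, takes a point from camera to tool coordinates, whose origin is the TCP and whose axes are the flange's). Camera axes: x right, y down, z forward; pixel columns grow to the right and rows downward; lengths in mm; the calibration is good to about 2 mm. A picture is of the moment at which its call begins: read the wrist's pose just before it. There is no depth.
- ctrl.finish_job(): hands the job in; it is judged then, once.
The state is a dict: "time_s": time; "joint_positions": joint angles; "qd": joint speeds; "joint_efforts": joint torques, N m; "eef_pos": TCP position; "eef_rot": TCP orientation; "contact_force": force on the tool from outside, world axes, zero at the start; "wrist_torque": the same for the moment, N m; "grip_width": finger opening in mm; "grip_force": force on a finger pad.
Only numpy, scipy, OpenCV 4.12 (cv2) and the standard library are available. Lean on these libraries where they do the work, as an engineer would, in place of code of your own. Each camera call takes 0.05 s, during which the arm holds its last target. There are 200 camera calls.

## Working session

There is one attempt and no reset: what is moved stays moved. The work goes in short steps, Python scripts to look and compute and a tool call to move; the robot and the scene stay as the last step left them, time stands still between calls to the robot, and variables do not carry over. Pictures are saved under pics/ and viewed, at most 13 in all, crops included, and the job is handed in when it is done.

Besides the shell and the picture viewer there is one more tool, called after ">>>" as name([rows], argument=value, ...), one row to a line, values as JSON. step_arm: Moves the arm, as the interface text tells. Its arguments: {"type":"object","properties":{"rows":{"type":"array"},"newtons":{"type":"number"}},"required":["rows"]}

```bash
ls; mkdir -p pics; python3 - <<'E'
from workcell import ctrl
import cv2,numpy as np,pickle
s=ctrl.read_state();print(s)
d={}
for n in("scene","top"):
    d[n]=ctrl.snapshot(n);cv2.imwrite(f"pics/{n}0.png",d[n]["img"])
    print(n,{k:np.round(v,4).tolist() for k,v in d[n].items() if k!="img"})
pickle.dump(d,open("d.pkl","wb"))
cv2.imwrite("pics/both.png",cv2.resize(np.vstack([d["scene"]["img"],d["top"]["img"]]),(0,0),fx=.78,fy=.78) )
E
```

```text
pics
{'time_s': 0.0, 'joint_positions': array([ 6.32941024e+01,  3.02592839e+00,  8.03125001e+01, -1.13502298e-03,
        9.67511074e+01, -4.02684539e+00]), 'qd': array([-0.07083825,  0.00518249,  0.04341165, -0.06124043,  0.00482684,
        0.0193072 ]), 'joint_efforts': array([ 8.59920947e-04, -3.81678665e+01, -3.60188377e+01, -9.67635913e-06,
        6.15470271e-03,  5.05853075e-05]), 'eef_pos': array([202.26080812, 484.1429596 , 230.4888033 ]), 'eef_rot': array([-1.79910606e+02, -5.16297859e-03,  1.57320811e+02]), 'contact_force': array([0.13585135, 0.69601271, 0.54135231]), 'wrist_torque': array([-0.03414374, -0.02579193, -0.01770015]), 'grip_force': 0.0, 'grip_width': 85.38417362561222}
scene {'fx': 375.0756, 'fy': 375.0756, 'cx': 248.7523, 'cy': 187.7238, 'distortion': [0.0032, 0.0, 0.0, 0.0, 0.0], 'view': [[0.3387, 0.9409, -0.0009, -171.7082], [0.7596, -0.2741, -0.5899, -363.0211], [-0.5552, 0.1991, -0.8075, 1297.8062], [0.0, 0.0, 0.0, 1.0]]}
top {'fx': 373.0554, 'fy': 373.0554, 'cx': 255.7868, 'cy': 194.3706, 'distortion': [-0.0188, 0.0, 0.0, 0.0, 0.0], 'view': [[-0.0056, -1.0, 0.0022, -15.7356], [-0.9929, 0.0052, -0.119, 571.7923], [0.1189, -0.0029, -0.9929, 1073.091], [0.0, 0.0, 0.0, 1.0]]}
```

View pics/both.png

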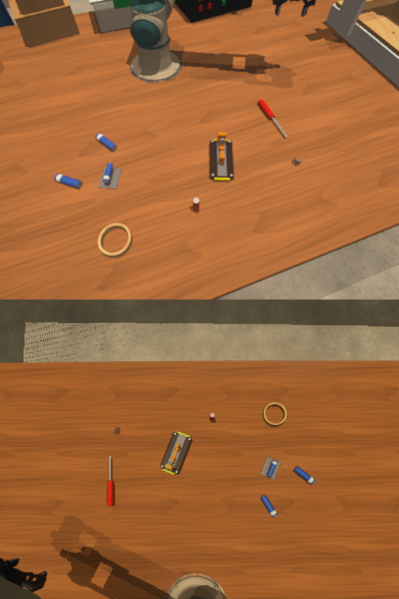

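The composite (scale 0.78) shows three blue cells. In top-image pixels they are A on the grey rest (349,216), B lying at (390,225) and C lying at (344,265). A sits in the rest and is the shortest. The pendant is at (226,197). Next is a close crop to check both.

```bash
python3 - <<'E'
import cv2,numpy as np,pickle
d=pickle.load(open("d.pkl","rb"))
t=d["top"]["img"];s=d["scene"]["img"]
a=cv2.resize(t[155:285,320:420],(400,520)[::1],interpolation=cv2.INTER_CUBIC)
b=cv2.resize(t[160:225,195:260],(390,390),interpolation=cv2.INTER_CUBIC)
o=np.zeros((520,790,3),np.uint8);o[:,:400]=a;o[:390,400:]=b
cv2.imwrite("pics/crop1.png",o)
E
```

```text
(no output)
```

View pics/crop1.png

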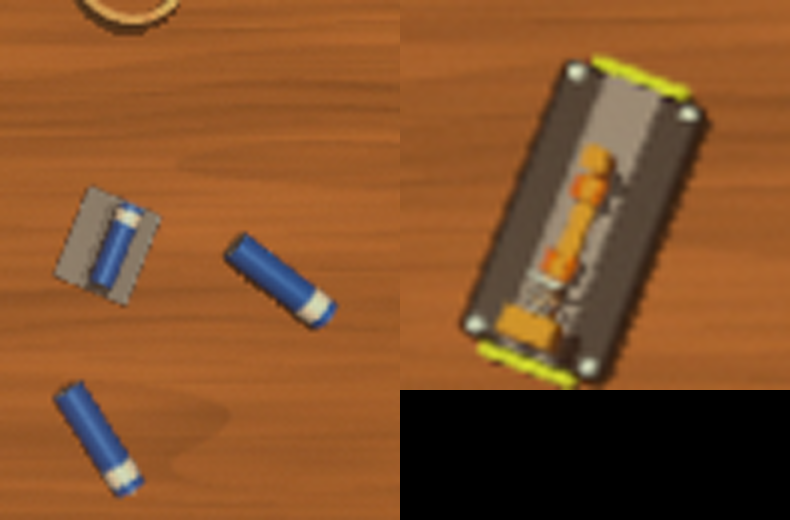

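A is confirmed. It is the small cell in the rest, with its nub away from the robot (crop (130,210), flat end (100,287)). On the pendant, the wide spring housing is at crop (527,327) on the robot side and the stop is at (597,158). Next I'll measure both.

```bash
cat > h.py <<'E'
import cv2,numpy as np
from scipy.spatial.transform import Rotation as R
def Rm(rpy): return R.from_euler('xyz',rpy,degrees=True).as_matrix()
def view(d,pose=None):
    if "view" in d: return np.array(d["view"])
    T=np.eye(4);T[:3,:3]=Rm(pose[1]);T[:3,3]=pose[0]
    return np.linalg.inv(T@np.array(d["tool_from_camera"]))
def K(d): return np.array([[d["fx"],0,d["cx"]],[0,d["fy"],d["cy"]],[0,0,1.]])
def bp(d,px,z,V):
    p=cv2.undistortPoints(np.array(px,float).reshape(-1,1,2),K(d),np.array(d["distortion"])).reshape(-1,2)
    r=np.c_[p,np.ones(len(p))]@V[:3,:3]; c=-V[:3,:3].T@V[:3,3]
    return c+r*((np.asarray(z)-c[2])/r[:,2])[:,None]
def pj(d,P,V):
    rv,_=cv2.Rodrigues(V[:3,:3]);return cv2.projectPoints(np.array(P,float).reshape(-1,1,3),rv,V[:3,3],K(d),np.array(d["distortion"]))[0].reshape(-1,2)
def blob(img,lo,hi,box=None,amin=5):
    m=cv2.inRange(cv2.cvtColor(img,cv2.COLOR_BGR2HSV),np.array(lo),np.array(hi))
    if box: k=np.zeros_like(m);x0,y0,x1,y1=box;k[y0:y1,x0:x1]=255;m&=k
    n,l,s,c=cv2.connectedComponentsWithStats(m)
    out=[]
    for i in range(1,n):
        if s[i,4]>=amin:
            ys,xs=np.nonzero(l==i);out.append((s[i,4],c[i].round(1).tolist(),np.round(cv2.minAreaRect(np.c_[xs,ys].astype(np.float32))[1:],1) if 0 else cv2.minAreaRect(np.c_[xs,ys].astype(np.float32))))
    return out
E
python3 - <<'E'
from h import *;import pickle
D=pickle.load(open("d.pkl","rb"));d=D["top"];V=view(d);im=d["img"]
f=lambda x,y,s,ox,oy:[ox+x/s,oy+y/s]
c=bp(d,[f(130,207,4,320,155),f(100,287,4,320,155)],32,V);print("cell",c.round(1),np.linalg.norm(c[0]-c[1]),np.degrees(np.arctan2(*(c[0]-c[1])[1::-1])))
print("yellow",[b[:2] for b in blob(im,(25,150,130),(35,255,255),(190,155,270,230))])
y=blob(im,(25,150,130),(35,255,255),(190,155,270,230))
p=bp(d,[b[1] for b in y],18,V);print(p.round(1))
q=bp(d,[f(597-400,158,6,195,160),f(527-400,327,6,195,160)],[67,74],V);print("stop,housing",q.round(1))
# scene cross-check
d2=D["scene"];V2=view(d2)
print("scene px",pj(d2,np.r_[c,p,q],V2).round(0).tolist())
print([b[:2] for b in blob(d2["img"],(25,150,130),(35,255,255),(250,150,320,240))],[b[:2] for b in blob(d2["img"],(100,100,60),(130,255,255),(60,150,170,250))])
E
```

```text
cell [[ 533.4 -305.6   32. ]
 [ 474.4 -281.3   32. ]] 63.82793306135046 -22.378164710447468
yellow [(np.int32(33), [234.7, 172.7]), (np.int32(39), [215.1, 220.2])]
[[640.2  44.7  18. ]
 [496.6 103.1  18. ]]
stop,housing [[591.6  61.8  67. ]
 [509.9  94.2  74. ]]
scene px [[134.0, 232.0], [140.0, 210.0], [284.0, 228.0], [283.0, 179.0], [284.0, 200.0], [283.0, 170.0]]
[(np.int32(6), [276.0, 179.5]), (np.int32(61), [284.0, 228.8])] [(np.int32(142), [136.8, 182.3]), (np.int32(93), [139.0, 217.3]), (np.int32(7), [70.9, 226.3]), (np.int32(202), [88.8, 232.1])]
```

>>> step_arm([
  [-0.25,-0.12,-0.03,0,0,0,0.085],
  [-0.25,-0.12,-0.03,0,0,0,0.085],
  [-0.25,-0.12,-0.03,0,0,0,0.085],
  [-0.25,-0.12,-0.03,0,0,0,0.085],
  [-0.25,-0.12,-0.03,0,0,0,0.085],
  [-0.25,-0.12,-0.03,0,0,0,0.085],
  [-0.25,-0.12,-0.03,0,0,0,0.085],
])

```text
time_s: 0.8
eef_pos: [388.7, 274.8, 261.4]
eef_rot: [-180.0, 0.0, 157.0]
contact_force: [0.2, 0.3, -0.1]
grip_width: 84.6
grip_force: 0.0
```

>>> step_arm([
  [-0.246,-0.117,-0.03,0,0,0,0.085],
  [-0.246,-0.117,-0.03,0,0,0,0.085],
  [-0.246,-0.117,-0.03,0,0,0,0.085],
  [-0.246,-0.117,-0.03,0,0,0,0.085],
  [-0.246,-0.117,-0.03,0,0,0,0.085],
  [-0.246,-0.117,-0.03,0,0,0,0.085],
  [-0.246,-0.117,-0.03,0,0,0,0.085],
  [-0.246,-0.117,-0.03,0,0,0,0.085],
])

```text
time_s: 1.6
eef_pos: [568.5, 75.1, 290.5]
eef_rot: [-180.0, -0.1, 157.3]
contact_force: [-0.3, -0.4, 0.3]
grip_width: 85.0
grip_force: 0.0
```

```bash
cat > snap.py <<'E'
import sys,pickle;from h import *;from workcell import ctrl
s=ctrl.read_state();d=ctrl.snapshot("wrist");n=sys.argv[1]
print(s["time_s"],s["eef_pos"].round(1),s["eef_rot"].round(2),s["contact_force"].round(1))
pickle.dump((s,d),open(n+".pkl","wb"));cv2.imwrite(f"pics/{n}.png",cv2.resize(d["img"],(768,576)))
E
python3 snap.py w1; python3 -c "
import pickle;print(pickle.load(open('w1.pkl','rb'))[1]['tool_from_camera'])"
```

```text
1.6 [568.5  75.1 290.5] [-1.7999e+02 -9.0000e-02  1.5732e+02] [-0.3 -0.4  0.3]
[[ 1.22068441e-03 -9.63053548e-01 -2.69307211e-01  6.83399025e+01]
 [ 9.99998987e-01  1.37256632e-03 -3.75673898e-04  5.68700250e-01]
 [ 7.31436089e-04 -2.69306480e-01  9.63054248e-01 -1.41515362e+02]
 [ 0.00000000e+00  0.00000000e+00  0.00000000e+00  1.00000000e+00]]
```

View pics/w1.png

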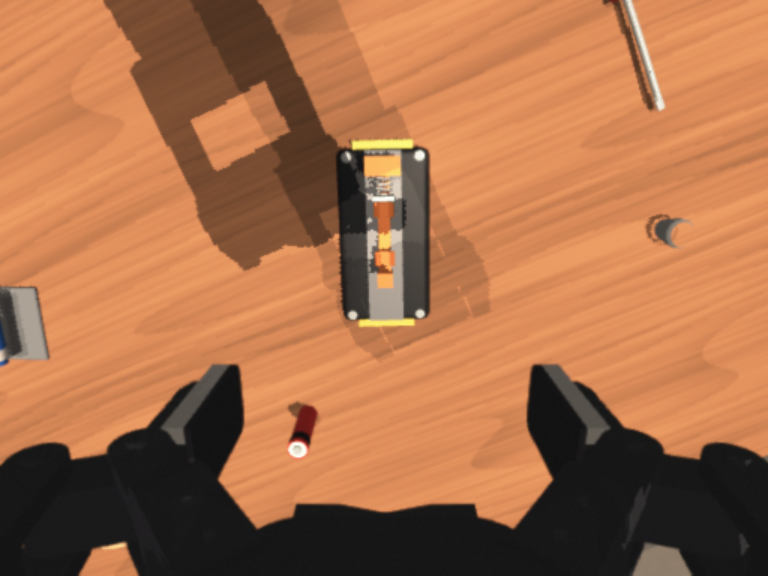

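The view shows the pendant with its spring end up: yellow ends at (382,143) and (386,322), spring plate about (383,199), stop about (385,280). The old cell is at (302,430). I'll crop it for sharper readings.

```bash
python3 - <<'E'
import pickle;from h import *
s,d=pickle.load(open("w1.pkl","rb"));V=view(d,(s["eef_pos"],s["eef_rot"]))
cv2.imwrite("pics/c2.png",cv2.resize(d["img"][90:222,220:292],(0,0),fx=4.5,fy=4.5,interpolation=cv2.INTER_CUBIC))
y=blob(d["img"],(25,150,130),(35,255,255),(200,80,310,225));p=bp(d,[b[1] for b in y],14,V);print([b[:2] for b in y],p.round(1))
a=blob(d["img"],(25,150,130),(35,255,255),(200,80,310,225))
v=p[-1]-p[0];print(np.linalg.norm(v),np.degrees(np.arctan2(v[1],v[0])),(p[0]+p[-1])/2)
E
```

```text
Traceback (most recent call last):
  File "h.py", line 10, in bp
    p=cv2.undistortPoints(np.array(px,float).reshape(-1,1,2),K(d),np.array(d["distortion"])).reshape(-1,2)
      ~~~~~~~~~~~~~~~~~~~^^^^^^^^^^^^^^^^^^^^^^^^^^^^^^^^^^^^^^^^^^^^^^^^^^^^^^^^^^^^^^^^^^^
cv2.error: OpenCV(4.12.0) /io/opencv/modules/calib3d/src/undistort.dispatch.cpp:347: error: (-215:Assertion failed) CV_IS_MAT(_src) && CV_IS_MAT(_dst) && (_src->rows == 1 || _src->cols == 1) && (_dst->rows == 1 || _dst->cols == 1) && _src->cols + _src->rows - 1 == _dst->rows + _dst->cols - 1 && (CV_MAT_TYPE(_src->type) == CV_32FC2 || CV_MAT_TYPE(_src->type) == CV_64FC2) && (CV_MAT_TYPE(_dst->type) == CV_32FC2 || CV_MAT_TYPE(_dst->type) == CV_64FC2) in function 'cvUndistortPointsInternal'
```

View pics/c2.png

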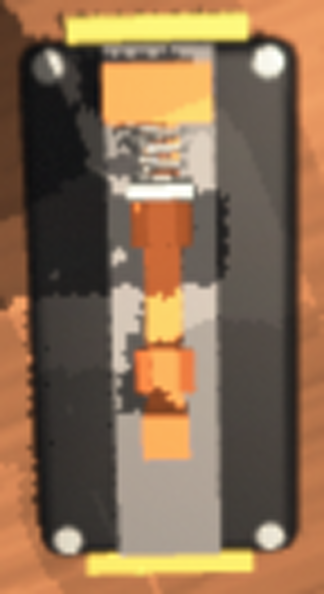

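```bash
python3 - <<'E'
import pickle;from h import *
s,d=pickle.load(open("w1.pkl","rb"));V=view(d,(s["eef_pos"],s["eef_rot"]))
g=lambda *q:[[220+(x+.5)/4.5-.5,90+(y+.5)/4.5-.5] for x,y in q]
sc=bp(d,g((48,65),(268,62),(68,540),(270,538)),22,V);c=sc.mean(0);v=sc[2:].mean(0)-sc[:2].mean(0)
yaw=np.arctan2(v[1],v[0]);print("screws c",c.round(1),"yaw",np.degrees(yaw),np.linalg.norm(v),np.linalg.norm(sc[0]-sc[1]),np.linalg.norm(sc[2]-sc[3]))
yl=bp(d,g((158,12),(170,574)),20,V);print("yellow mid",yl.mean(0).round(1),np.linalg.norm(yl[1]-yl[0]),np.degrees(np.arctan2(*(yl[1]-yl[0])[1::-1])))
u=np.array([np.cos(yaw),np.sin(yaw),0]);w=np.array([-u[1],u[0],0])
for n,q,z in(("plate front",(160,198),73),("stop inner",(166,415),66.75),("stop outer",(166,460),66.75),("hous back",(157,62),74),("hous front",(157,122),74)):
    p=bp(d,g(q),z,V)[0]-c;print(n,round(p@u,1),round(p@w,1))
E
```

```text
screws c [569.3  74.4  22. ] yaw -21.31919377707807 136.58378582325267 60.0359178519379 59.948993030128925
yellow mid [568.5  74.9  20. ] 161.91149788016986 -21.414905193036088
plate front -36.5 0.1
stop inner 19.6 0.3
stop outer 31.6 -0.0
hous back -68.7 0.1
hous front -54.7 -0.2
```

Measured:
- **Pendant:** centre about (569, 74.5), yaw -21.4°.
- **Insert offset:** about -7.2 mm. The plate-to-lip span reads 56.1 mm against 56.5 mm, and the insert length 100.3 mm against 100 mm, so the scale is right.

Next I'll move over the cell.

>>> step_arm([
  [-0.04,-0.18,0,0,0,0,0.085],
  [-0.04,-0.18,0,0,0,0,0.085],
  [-0.04,-0.18,0,0,0,0,0.085],
  [-0.04,-0.18,0,0,0,0,0.085],
  [-0.04,-0.18,0,0,0,0,0.085],
])

```text
time_s: 2.15
eef_pos: [535.1, -109.0, 291.4]
eef_rot: [-180.0, 0.0, 157.1]
contact_force: [1.0, -0.0, 0.1]
grip_width: 84.8
grip_force: 0.0
```

>>> step_arm([
  [-0.042,-0.185,0.12,0,0,0,0.085],
  [-0.042,-0.185,0.12,0,0,0,0.085],
  [-0.042,-0.185,0.12,0,0,0,0.085],
  [-0.042,-0.185,0.12,0,0,0,0.085],
  [-0.042,-0.185,0.12,0,0,0,0.085],
  [-0.042,-0.185,0.12,0,0,0,0.085],
])

```text
time_s: 2.75
eef_pos: [502.5, -293.6, 168.3]
eef_rot: [179.9, -0.3, 157.3]
contact_force: [0.5, 0.6, 0.7]
grip_width: 84.9
grip_force: 0.0
```

```bash
python3 snap.py w2
```

```text
2.75 [ 502.5 -293.6  168.3] [179.94  -0.28 157.25] [0.5 0.6 0.7]
```

View pics/w2.png

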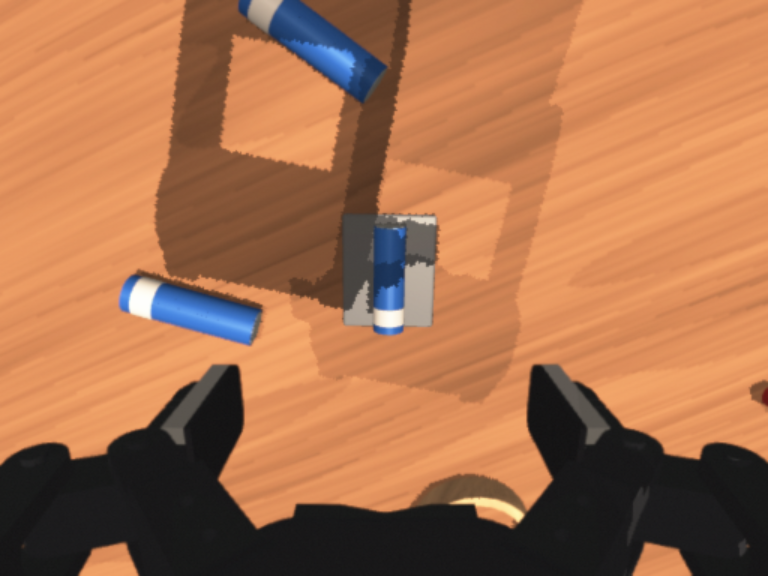

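The cell is at (389,278). Its flat end is at about y=226 and the nub-end body edge at y=333, with sides at x=373–405. It is parallel to the tool x axis. The other blue cell's near end is at (262,325), which clears the fingers.

```bash
python3 - <<'E'
import pickle;from h import *
s,d=pickle.load(open("w2.pkl","rb"));V=view(d,(s["eef_pos"],s["eef_rot"]))
g=lambda *q:[[(x+.5)/1.5-.5,(y+.5)/1.5-.5] for x,y in q]
a=bp(d,g((389.5,227),(388,333)),41.2,V);print(a.round(1),np.linalg.norm(a[1]-a[0]),np.degrees(np.arctan2(*(a[1]-a[0])[1::-1])))
u=(a[1]-a[0])/np.linalg.norm(a[1]-a[0]);m=a.mean(0)
RT=Rm(s["eef_rot"]);print("body mid (cell_mid = +1mm)",m.round(1),"tool delta",(RT.T@(m+u-[0,0,m[2]-32+19]-s["eef_pos"])).round(1))
l=bp(d,g((373,278),(405,278)),32,V);print("width",np.linalg.norm(l[0]-l[1]),l.mean(0).round(1))
r=bp(d,g((345,214),(436,214),(345,326),(434,326)),5,V);print(r.mean(0).round(1),np.linalg.norm(r[0]-r[2]),np.linalg.norm(r[0]-r[1]))
E
```

```text
[[ 476.4 -279.3   41.2]
 [ 533.9 -304.2   41.2]] 62.6252745866839 -23.34564549831757
body mid (cell_mid = +1mm) [ 505.2 -291.7   41.2] tool delta [ -3.5   2.6 155.3]
width 18.899405706229995 [ 505.5 -291.6   32. ]
[ 508.2 -291.8    5. ] 74.30529648529013 57.01858488733088
```

>>> step_arm([
  [-0.0035,0.0026,0.05,0,0,0.01,0.06],
  [-0.0035,0.0026,0.09,0,0,0.01,0.06],
  [-0.0035,0.0026,0.125,0,0,0.01,0.06],
  [-0.0035,0.0026,0.145,0,0,0.01,0.06],
  [-0.0035,0.0026,0.155,0,0,0.01,0.06],
  [-0.0035,0.0026,0.155,0,0,0.01,0.06],
])

```text
time_s: 3.4
eef_pos: [508.5, -291.1, 16.2]
eef_rot: [180.0, -0.0, 156.9]
contact_force: [-0.8, -0.3, 0.0]
grip_width: 60.2
grip_force: 0.0
```

```bash
python3 snap.py w3
```

```text
3.4 [ 508.5 -291.1   16.2] [ 1.7997e+02 -3.0000e-02  1.5687e+02] [-0.8 -0.3  0. ]
```

View pics/w3.png

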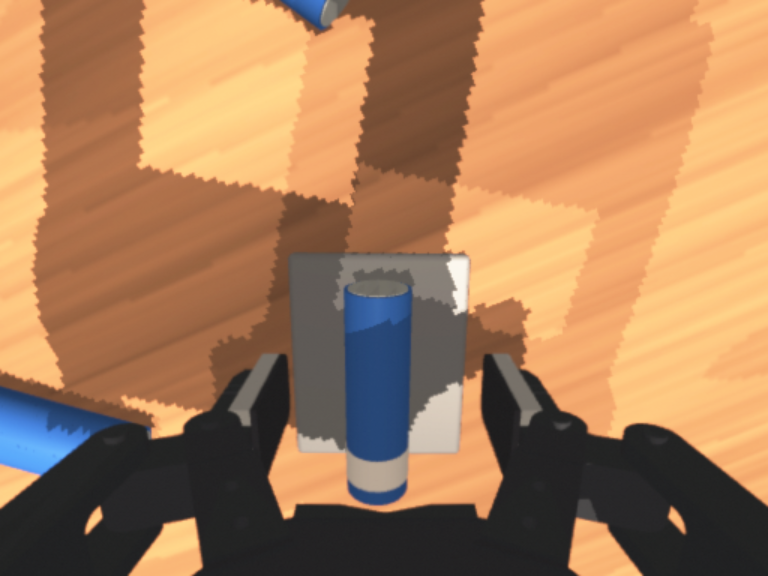

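```bash
python3 - <<'E'
import pickle;from h import *
from workcell import ctrl
s,d=pickle.load(open("w3.pkl","rb"));V=view(d,(np.zeros(3),[0,0,0]))
g=lambda *q:[[(x+.5)/1.5-.5,(y+.5)/1.5-.5] for x,y in q]
for tz in(-28.2,-25.): # tool z of the cell's top line
    a=bp(d,g((378,297),(376.5,501)),tz,V);print(a.round(1),a.mean(0).round(1),np.linalg.norm(a[0]-a[1]))
    l=bp(d,g((345,400),(410.5,400)),tz+9,V);print(l.round(1))
print(ctrl.read_state()["eef_pos"])
E
```

```text
[[ 34.6  -1.2 -28.2]
 [-25.   -1.8 -28.2]] [  4.8  -1.5 -28.2] 59.5913608073575
[[  1.8 -10.7 -19.2]
 [  1.8   7.7 -19.2]]
[[ 33.7  -1.2 -25. ]
 [-27.6  -1.8 -25. ]] [  3.   -1.5 -25. ] 61.27420975948032
[[  0.  -10.9 -16. ]
 [  0.1   7.9 -16. ]]
[ 508.96087366 -291.8831533    17.55698895]
```

>>> step_arm([
  [0.002,-0.0015,0,0,0,0,0.05],
  [0.002,-0.0015,0,0,0,0,0.05],
  [0.002,-0.0015,0,0,0,0,0.05],
])

```text
time_s: 3.75
eef_pos: [505.9, -293.7, 17.5]
eef_rot: [-180.0, 0.1, 156.7]
contact_force: [0.1, -0.4, 0.4]
grip_width: 50.2
grip_force: 0.0
```

```bash
python3 snap.py w4;python3 -c "
from workcell import ctrl
for i in range(3):print(ctrl.read_state()['eef_pos'])"
```

```text
3.75 [ 505.9 -293.7   17.5] [-1.7999e+02  1.1000e-01  1.5674e+02] [ 0.1 -0.4  0.4]
[ 505.7419596  -293.68063853   17.17121116]
[ 505.7419596  -293.68063853   17.17121116]
[ 505.7419596  -293.68063853   17.17121116]
```

>>> step_arm([
  [0,0,0.0035,0,0,0,0.05],
  [0,0,0.0035,0,0,0,0.05],
  [0,0,0.0035,0,0,0,0.01],
  [0,0,0.0035,0,0,0,0.01],
  [0,0,0.0035,0,0,0,0.01],
  [0,0,0.0035,0,0,0,0.01],
  [0,0,0.0035,0,0,0,0.01],
], newtons=90)

```text
time_s: 4.5
eef_pos: [505.8, -293.1, 13.1]
eef_rot: [180.0, 0.0, 156.8]
contact_force: [0.5, 4.7, 2.9]
grip_width: 15.7
grip_force: 87.7
```

```bash
python3 snap.py w5
```

```text
4.5 [ 505.8 -293.1   13.1] [1.7996e+02 3.0000e-02 1.5676e+02] [0.5 4.7 2.9]
```

View pics/w5.png

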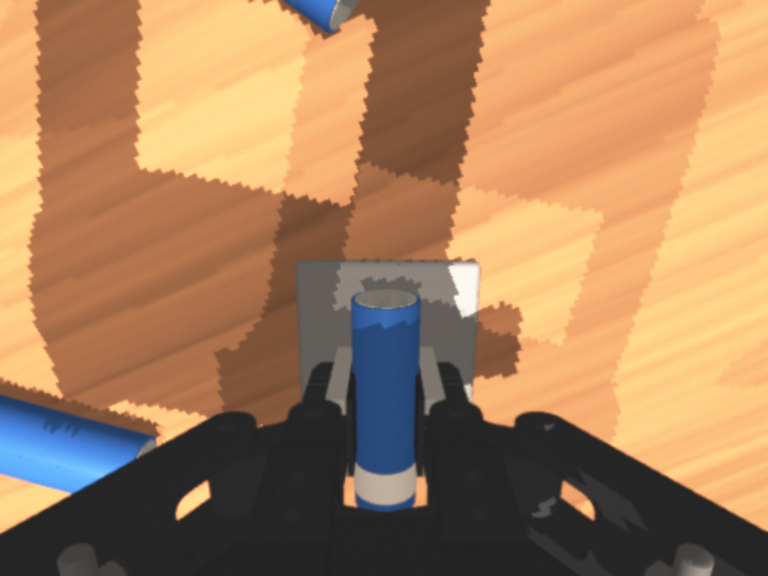

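The cell is gripped and centred between the pads: flat-end top rim at (386,306), nub-end body edge at (386,508). Next is its place in the tool frame.

```bash
python3 - <<'E'
import pickle;from h import *
s,d=pickle.load(open("w5.pkl","rb"));V=view(d,(np.zeros(3),[0,0,0]))
g=lambda *q:[[(x+.5)/1.5-.5,(y+.5)/1.5-.5] for x,y in q]
for tz in(-30,-28.1,-26,-24,-22):
    a=bp(d,g((386,306),(386,509)),tz,V);l=bp(d,g((351,320),(420,320),(357,470),(416,470)),tz+7,V);print(tz,a.round(1).tolist(),np.linalg.norm(a[0]-a[1]).round(1),(a.mean(0)[0]-1).round(1),np.linalg.norm(l[0]-l[1]).round(1),np.linalg.norm(l[3]-l[2]).round(1))
E
```

```text
-30 [[32.9, 0.8, -30.0], [-26.2, 0.9, -30.0]] 59.1 2.4 17.8 16.9
-28.1 [[32.3, 0.8, -28.1], [-27.8, 0.9, -28.1]] 60.1 1.3 18.1 17.1
-26 [[31.6, 0.8, -26.0], [-29.6, 0.9, -26.0]] 61.2 0.0 18.4 17.4
-24 [[31.0, 0.8, -24.0], [-31.2, 0.9, -24.0]] 62.2 -1.1 18.7 17.7
-22 [[30.4, 0.8, -22.0], [-32.9, 0.9, -22.0]] 63.3 -2.3 19.0 18.0
```

>>> step_arm([
  [0,0,-0.01,0,0,0,0.01],
  [0,0,-0.04,0,0,0,0.01],
  [0,0,-0.08,0,0,0,0.01],
  [0,0,-0.13,0,0,0,0.01],
  [0,0,-0.15,0,0,0,0.01],
  [0,0,-0.15,0,0,0,0.01],
  [0,0,-0.15,0,0,0,0.01],
])

```text
time_s: 5.25
eef_pos: [505.0, -293.7, 162.4]
eef_rot: [-180.0, -0.0, 156.7]
contact_force: [-0.2, -0.3, -0.8]
grip_width: 16.0
grip_force: 87.8
```

```bash
cat > plan.py <<'E'
import sys;from h import *;from workcell import ctrl
# pendant frame params
import json
P=json.load(open("p.json"))
def tcp(cx,cz,th,cy=0.):
    t=np.radians(th);y=np.radians(P["yaw"])
    u=np.array([np.cos(y),np.sin(y),0]);w=np.array([-u[1],u[0],0]);k=np.array([0,0,1.])
    a=np.cos(t)*u+np.sin(t)*k; zt=np.sin(t)*u-np.cos(t)*k   # cell axis, tool z
    Rt=np.c_[-a,w,zt]
    C=np.array(P["home"])+cx*u+cy*w+cz*k
    return C-Rt@np.array(P["ct"]),Rt
def rel(frm,to):
    Rf=frm[1];return np.r_[Rf.T@(to[0]-frm[0])/1000,R.from_matrix(Rf.T@to[1]).as_rotvec()]
def cell(s):
    Rt=Rm(s["eef_rot"]);y=np.radians(P["yaw"]);u=np.array([np.cos(y),np.sin(y),0]);w=np.array([-u[1],u[0],0])
    C=s["eef_pos"]+Rt@np.array(P["ct"])-P["home"];a=-Rt[:,0]
    f=s["contact_force"]
    return dict(t=s["time_s"],C=np.round([C@u,C@w,C[2]],1),th=np.degrees(np.arcsin(a[2])).round(2),yawerr=np.degrees(np.arctan2(a@w,a@u)).round(2),f=np.round([f@u,f@w,f[2]],1))
E
echo '{"yaw":-21.4,"home":[562.3,77.1,52],"ct":[0,0,-19]}' > p.json
python3 - <<'E'
from plan import *
s=ctrl.read_state();print(s["eef_pos"],s["eef_rot"],s["contact_force"],s["grip_width"])
print(rel((s["eef_pos"],Rm(s["eef_rot"])),tcp(5.6,70,34)).round(4))
E
python3 snap.py w6
```

```text
[ 505.02477454 -293.65503018  162.43845409] [-1.79974484e+02 -1.79461124e-02  1.56722273e+02] [-0.20242324 -0.27342227 -0.81030376] 16.015885883687883
[ 0.0777  0.3638  0.0561 -0.0102 -0.5937 -0.0317]
5.25 [ 505.  -293.7  162.4] [-1.7997e+02 -2.0000e-02  1.5672e+02] [-0.2 -0.3 -0.8]
```

>>> step_arm([
  [0.077,0.36,0,-0.01,-0.594,-0.032,0.01],
  [0.077,0.36,0,-0.01,-0.594,-0.032,0.01],
  [0.077,0.36,0,-0.01,-0.594,-0.032,0.01],
  [0.077,0.36,0,-0.01,-0.594,-0.032,0.01],
  [0.077,0.36,0,-0.01,-0.594,-0.032,0.01],
  [0.077,0.36,0,-0.01,-0.594,-0.032,0.01],
  [0.077,0.36,0,-0.01,-0.594,-0.032,0.01],
  [0.077,0.36,0,-0.01,-0.594,-0.032,0.01],
])

```text
time_s: 6.1
eef_pos: [576.1, 71.6, 160.5]
eef_rot: [-179.9, 33.9, 158.9]
contact_force: [0.3, -1.0, 0.0]
grip_width: 16.1
grip_force: 88.0
```

>>> step_arm([
  [0,0,0,0,0,0,0.01],
  [0,0,0,0,0,0,0.01],
  [0,0,0,0,0,0,0.01],
])

```text
time_s: 6.4
eef_pos: [576.3, 66.4, 161.7]
eef_rot: [-179.9, 34.0, 158.6]
contact_force: [-0.5, -1.1, 0.3]
grip_width: 15.6
grip_force: 88.0
```

```bash
python3 - <<'E'
from plan import *
s=ctrl.read_state();print(cell(s),s["grip_width"])
print(rel((s["eef_pos"],Rm(s["eef_rot"])),tcp(5.6,50,34)).round(4))
d=ctrl.snapshot("scene");cv2.imwrite("pics/s7.png",cv2.resize(d["img"][120:260,200:380],(0,0),fx=4,fy=4))
E
python3 snap.py w7; python3 - <<'E'
import cv2,numpy as np
a=cv2.imread("pics/w6.png");b=cv2.imread("pics/w7.png");s=cv2.imread("pics/s7.png")
f=lambda i:cv2.resize(i[150:576,130:640],(359,300))
cv2.imwrite("pics/m7.png",np.vstack([np.hstack([f(a),f(b)]),cv2.resize(s,(718,0) if 0 else (385,299)).copy() if 0 else np.pad(cv2.resize(s,(385,299)),((0,0),(0,333),(0,0)))]))
E
```

```text
{'t': 6.4, 'C': array([  6.3,  -4.8, 125.4]), 'th': np.float64(33.95), 'yawerr': np.float64(-0.0), 'f': array([-0.1, -1.2,  0.3])} 15.58897373966034
[ 0.0427  0.0049  0.0622 -0.0012 -0.0009 -0.0001]
6.45 [576.4  66.3 162.1] [-179.96   33.99  158.55] [-1.3  0.1 -0.5]
```

View pics/m7.png

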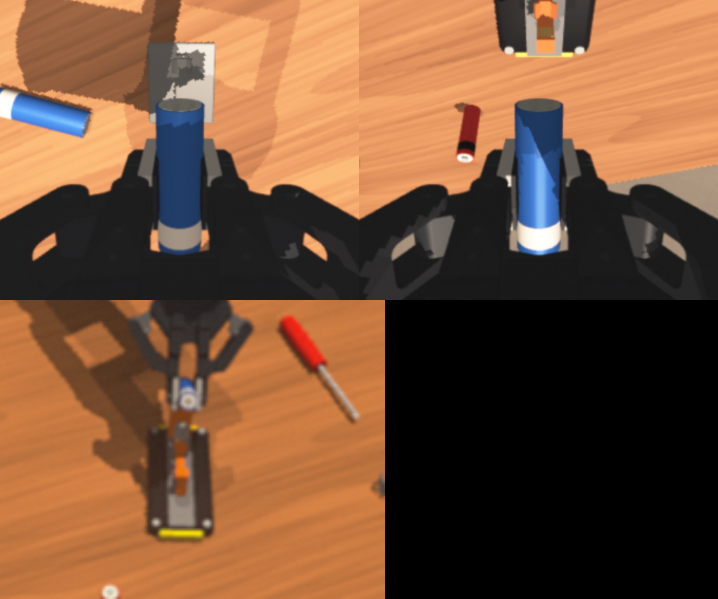

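>>> step_arm([
  [0.02,0.004,0.03,-0.001,-0.001,0,0.01],
  [0.041,0.004,0.062,-0.001,-0.001,0,0.01],
  [0.041,0.004,0.062,-0.001,-0.001,0,0.01],
  [0.041,0.004,0.062,-0.001,-0.001,0,0.01],
  [0.041,0.004,0.062,-0.001,-0.001,0,0.01],
])

```text
time_s: 7.0
eef_pos: [580.3, 71.1, 91.4]
eef_rot: [179.8, 34.3, 158.5]
contact_force: [-0.3, 0.1, -0.5]
grip_width: 16.0
grip_force: 88.0
```

```bash
python3 - <<'E'
from plan import *
s=ctrl.read_state();print(cell(s),s["grip_width"])
f=(s["eef_pos"],Rm(s["eef_rot"]))
for t in((7.6,30,34,-.8),(7.6,22,34,-.8)): print(rel(f,tcp(*t)).round(4))
E
```

```text
{'t': 7.0, 'C': array([ 8.2,  0.9, 55.1]), 'th': np.float64(34.3), 'yawerr': np.float64(-0.07), 'f': array([-0.4, -0. , -0.5])} 15.968634040716768
[ 0.0148 -0.0018  0.0204  0.0031  0.0052 -0.0011]
[ 0.0193 -0.0019  0.027   0.0031  0.0052 -0.0011]
```

>>> step_arm([
  [0.006,-0.0015,0.008,0,0,0,0.01],
  [0.0095,-0.0015,0.014,0,0,0,0.01],
  [0.0095,-0.0015,0.014,0,0,0,0.01],
  [0.0095,-0.0015,0.014,0,0,0,0.01],
  [0.0095,-0.0015,0.014,0,0,0,0.01],
  [0.0095,-0.0015,0.014,0,0,0,0.01],
])

```text
time_s: 7.6
eef_pos: [578.6, 69.9, 71.9]
eef_rot: [179.9, 34.1, 158.6]
contact_force: [0.8, -0.5, -0.7]
grip_width: 15.6
grip_force: 88.0
```

```bash
python3 - <<'E'
from plan import *
s=ctrl.read_state();print(cell(s),s["grip_width"])
f=(s["eef_pos"],Rm(s["eef_rot"]))
for t in((7.6,25,34,-.8),(7.6,21.5,34,-.8)): print(rel(f,tcp(*t)).round(4))
E
python3 snap.py w8; python3 - <<'E'
import sys;sys.path.insert(0,".")
from plan import *
print(cell(ctrl.read_state()))
E
```

```text
{'t': 7.6, 'C': array([ 7.1, -0.8, 35.6]), 'th': np.float64(34.12), 'yawerr': np.float64(0.02), 'f': array([ 1. , -0.1, -0.7])} 15.566405249211378
[ 0.0056 -0.0001  0.0091  0.0019  0.0021  0.0003]
[ 0.0076 -0.0001  0.012   0.0019  0.0021  0.0003]
7.6 [578.6  69.9  71.9] [179.9   34.12 158.62] [ 0.8 -0.5 -0.7]
{'t': 7.65, 'C': array([ 7.1, -0.8, 35.6]), 'th': np.float64(34.12), 'yawerr': np.float64(0.02), 'f': array([ 0.8, -0.3, -0.8])}
```

View pics/w8.png

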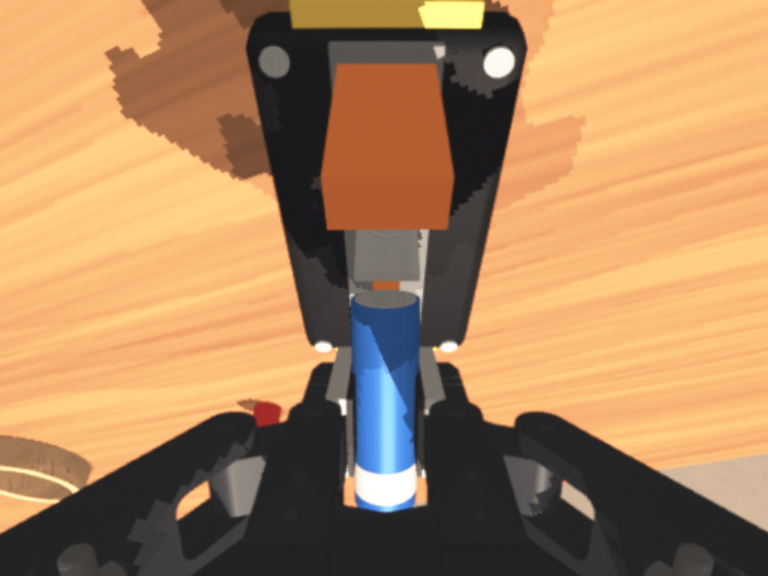

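The cell is centred on the plate to within 0.5 mm: plate centre at x about 387.5, cell at x about 385.5. Its flat end is in front of the plate, so I'll descend and then press.

>>> step_arm([
  [0.003,0.0004,0.0045,0,0,0,0.01],
  [0.006,0.0004,0.009,0,0,0,0.01],
  [0.008,0.0004,0.012,0,0,0,0.01],
  [0.008,0.0004,0.012,0,0,0,0.01],
  [0.008,0.0004,0.012,0,0,0,0.01],
])

```text
time_s: 8.15
eef_pos: [578.5, 70.2, 56.9]
eef_rot: [179.9, 34.1, 158.6]
contact_force: [-0.3, 0.5, -0.6]
grip_width: 16.2
grip_force: 88.0
```

```bash
python3 - <<'E'
from plan import *
s=ctrl.read_state();print(cell(s),s["grip_width"])
E
```

```text
{'t': 8.15, 'C': array([ 7. , -0.5, 20.7]), 'th': np.float64(34.08), 'yawerr': np.float64(0.04), 'f': array([-0.4,  0.3, -0.6])} 16.2005270760787
```

>>> step_arm([
  [0.0008,0,-0.0006,0,0,0,0.01],
  [0.0017,0,-0.0011,0,0,0,0.01],
  [0.0025,0,-0.0017,0,0,0,0.01],
  [0.0033,0,-0.0022,0,0,0,0.01],
  [0.0033,0,-0.0022,0,0,0,0.01],
  [0.0033,0,-0.0022,0,0,0,0.01],
])

```text
time_s: 8.75
eef_pos: [574.9, 71.7, 57.2]
eef_rot: [179.9, 34.1, 158.6]
contact_force: [0.6, -0.7, 0.1]
grip_width: 15.7
grip_force: 88.0
```

```bash
python3 - <<'E'
from plan import *
s=ctrl.read_state();print(cell(s),s["grip_width"])
E
```

```text
{'t': 8.75, 'C': array([ 3.1, -0.5, 20.9]), 'th': np.float64(34.1), 'yawerr': np.float64(0.03), 'f': array([ 0.8, -0.4,  0.1])} 15.654919961392444
```

>>> step_arm([
  [0.0008,0,-0.0006,0,0,0,0.01],
  [0.0017,0,-0.0011,0,0,0,0.01],
  [0.0017,0,-0.0011,0,0,0,0.01],
  [0.0017,0,-0.0011,0,0,0,0.01],
])

```text
time_s: 9.15
eef_pos: [573.3, 72.3, 57.4]
eef_rot: [179.9, 34.1, 158.6]
contact_force: [2.9, -1.2, -0.4]
grip_width: 16.1
grip_force: 87.9
```

```bash
python3 - <<'E'
from plan import *
s=ctrl.read_state();print(cell(s),s["grip_width"])
E
```

```text
{'t': 9.15, 'C': array([ 1.3, -0.5, 21.1]), 'th': np.float64(34.14), 'yawerr': np.float64(0.03), 'f': array([ 3.1, -0. , -0.4])} 16.052978639326145
```

>>> step_arm([
  [0.0008,0,-0.0006,0,0,0,0.01],
  [0.0017,0,-0.0011,0,0,0,0.01],
  [0.0025,0,-0.0017,0,0,0,0.01],
  [0.0033,0,-0.0022,0,0,0,0.01],
  [0.0033,0,-0.0022,0,0,0,0.01],
  [0.0033,0,-0.0022,0,0,0,0.01],
  [0.0033,0,-0.0022,0,0,0,0.01],
])

```text
time_s: 9.85
eef_pos: [569.8, 73.7, 57.5]
eef_rot: [179.9, 34.2, 158.6]
contact_force: [5.4, -2.7, -1.0]
grip_width: 16.1
grip_force: 87.8
```

```bash
python3 - <<'E'
from plan import *
s=ctrl.read_state();print(cell(s),s["grip_width"])
E
python3 snap.py w9; python3 - <<'E'
import sys;sys.path.insert(0,".")
from plan import *
print(cell(ctrl.read_state()))
E
```

```text
{'t': 9.85, 'C': array([-2.5, -0.4, 21.2]), 'th': np.float64(34.16), 'yawerr': np.float64(0.03), 'f': array([ 6. , -0.6, -1. ])} 16.07628711164778
9.85 [569.8  73.7  57.5] [179.9   34.16 158.63] [ 5.4 -2.7 -1. ]
{'t': 9.9, 'C': array([-2.5, -0.4, 21.2]), 'th': np.float64(34.16), 'yawerr': np.float64(0.03), 'f': array([ 6.5, -0.3, -1.7])}
```

>>> step_arm([
  [0.0008,0,-0.0006,0,0,0,0.01],
  [0.0017,0,-0.0011,0,0,0,0.01],
  [0.0025,0,-0.0017,0,0,0,0.01],
  [0.0033,0,-0.0022,0,0,0,0.01],
  [0.0042,0,-0.0028,0,0,0,0.01],
  [0.005,0,-0.0034,0,0,0,0.01],
  [0.005,0,-0.0034,0,0,0,0.01],
  [0.005,0,-0.0034,0,0,0,0.01],
])

```text
time_s: 10.7
eef_pos: [564.6, 75.7, 57.9]
eef_rot: [179.9, 34.2, 158.6]
contact_force: [9.5, -4.4, -3.4]
grip_width: 15.8
grip_force: 87.9
```

```bash
python3 - <<'E'
from plan import *
s=ctrl.read_state();print(cell(s),s["grip_width"])
E
python3 snap.py w10; python3 - <<'E'
import sys;sys.path.insert(0,".")
from plan import *
print(cell(ctrl.read_state()))
E
```

```text
{'t': 10.7, 'C': array([-8. , -0.5, 21.6]), 'th': np.float64(34.24), 'yawerr': np.float64(0.03), 'f': array([10.4, -0.7, -3.4])} 15.819931412712963
10.7 [564.6  75.7  57.9] [179.89  34.24 158.63] [ 9.5 -4.4 -3.4]
{'t': 10.75, 'C': array([-8. , -0.5, 21.6]), 'th': np.float64(34.23), 'yawerr': np.float64(0.03), 'f': array([10.3, -1. , -2.9])}
```

View pics/w10.png

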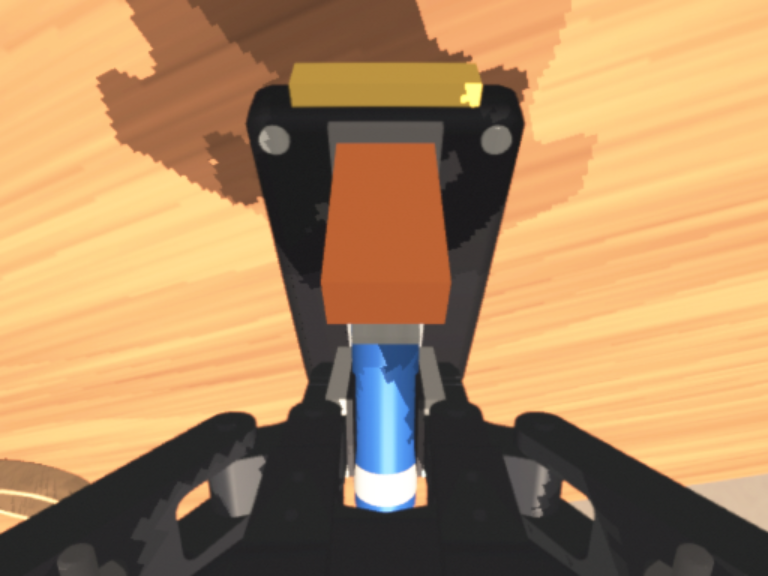

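>>> step_arm([
  [0.0006,0,-0.0004,0,0,0,0.01],
  [0.0012,0,-0.0008,0,0,0,0.01],
  [0.0018,0,-0.0011,0,0,0,0.01],
  [0.0021,0,-0.0013,0,0,0,0.01],
  [0.0021,0,-0.0013,0,0,0,0.01],
  [0.0021,0,-0.0013,0,0,0,0.01],
])

```text
time_s: 11.35
eef_pos: [562.6, 76.5, 58.0]
eef_rot: [179.9, 34.3, 158.6]
contact_force: [10.3, -5.0, -3.0]
grip_width: 16.2
grip_force: 87.9
```

```bash
python3 - <<'E'
from plan import *
s=ctrl.read_state();print(cell(s),s["grip_width"])
E
python3 snap.py w11; python3 - <<'E'
import sys;sys.path.insert(0,".")
from plan import *
print(cell(ctrl.read_state()))
import pickle
# drift of the cell in the hand: compare white band / rim rows between w8, w10, w11
for n in("w8","w9","w10","w11"):
    s,d=pickle.load(open(n+".pkl","rb"));g=cv2.cvtColor(d["img"],cv2.COLOR_BGR2HSV)
    m=(g[290:345,250:264,1]<70).mean(1);r=np.nonzero(m>.5)[0];print(n,290+r.min(),290+r.max(), m.sum().round(2), (m*np.arange(290,345)).sum()/m.sum())
E
```

```text
{'t': 11.35, 'C': array([-10.2,  -0.4,  21.7]), 'th': np.float64(34.27), 'yawerr': np.float64(0.02), 'f': array([11.4, -0.9, -3. ])} 16.178813792722515
11.35 [562.6  76.5  58. ] [179.87  34.27 158.62] [10.3 -5.  -3. ]
{'t': 11.4, 'C': array([-10.2,  -0.5,  21.7]), 'th': np.float64(34.27), 'yawerr': np.float64(0.02), 'f': array([12.8,  0.2, -3.4])}
w8 316 344 24.5 328.24198250728864
w9 316 344 24.79 328.34293948126805
w10 316 344 24.86 328.4310344827586
w11 316 344 25.0 328.4857142857143
```

The press reads about 11.7 mm from touch at about 12 N, with no slip in the hand. Criterion 1 has been held. Next I'll work out the roll-down.

```bash
python3 - <<'E'
from plan import *
s=ctrl.read_state();f=(s["eef_pos"],Rm(s["eef_rot"]))
c0=cell(s)["C"];t0=np.radians(34.27);Tx=c0[0]-9.25*np.sin(t0)-32.5*np.cos(t0);print(Tx)
for th,e in((31,4.6),(28,4.2),(25,3.8),(22,3.5),(19,3.2),(16,3.0),(13,2.6),(10,2.3),(7,2),(4,1.6),(2,1.3),(0,1)):
    t=np.radians(th);C=(Tx+9.25*np.sin(t)+32.5*np.cos(t),e-9.25+9.25*np.cos(t)+32.5*np.sin(t))
    r=rel(f,tcp(C[0],C[1],th,-.5));print(th,np.round(C,1),r.round(4))
E
```

```text
-42.26639459653976
31 [-9.6 20. ] [ 0.0015 -0.0001  0.0017  0.0023  0.057   0.0004]
28 [-9.2 18.4] [ 3.100e-03 -1.000e-04  3.200e-03  2.300e-03  1.094e-01  4.000e-04]
25 [-8.9 16.7] [ 4.800e-03 -1.000e-04  4.600e-03  2.300e-03  1.617e-01  5.000e-04]
22 [-8.7 15. ] [ 6.500e-03 -1.000e-04  5.900e-03  2.300e-03  2.141e-01  6.000e-04]
19 [-8.5 13.3] [ 8.300e-03 -1.000e-04  7.200e-03  2.300e-03  2.665e-01  6.000e-04]
16 [-8.5 11.6] [ 1.020e-02 -1.000e-04  8.300e-03  2.200e-03  3.188e-01  7.000e-04]
13 [-8.5  9.7] [ 1.220e-02 -1.000e-04  9.600e-03  2.200e-03  3.712e-01  7.000e-04]
10 [-8.7  7.8] [ 1.430e-02 -1.000e-04  1.070e-02  2.200e-03  4.235e-01  8.000e-04]
7 [-8.9  5.9] [ 1.650e-02 -1.000e-04  1.170e-02  2.200e-03  4.759e-01  9.000e-04]
4 [-9.2  3.8] [ 1.880e-02 -1.000e-04  1.270e-02  2.200e-03  5.283e-01  9.000e-04]
2 [-9.5  2.4] [ 2.040e-02 -1.000e-04  1.340e-02  2.200e-03  5.632e-01  9.000e-04]
0 [-9.8  1. ] [ 2.200e-02 -1.000e-04  1.400e-02  2.100e-03  5.981e-01  1.000e-03]
```

>>> step_arm([
  [0.0015,0,0.0017,0.001,0.057,0,0.01],
  [0.0031,0,0.0032,0.002,0.109,0,0.01],
  [0.0048,0,0.0046,0.002,0.162,0,0.01],
  [0.0065,0,0.0059,0.002,0.214,0,0.01],
  [0.0083,0,0.0072,0.002,0.2665,0.0005,0.01],
  [0.0083,0,0.0072,0.002,0.2665,0.0005,0.01],
  [0.0083,0,0.0072,0.002,0.2665,0.0005,0.01],
])

```text
time_s: 12.1
eef_pos: [560.8, 77.2, 47.5]
eef_rot: [180.0, 19.1, 158.6]
contact_force: [10.6, -4.8, -3.0]
grip_width: 16.3
grip_force: 88.2
```

```bash
cat > roll.py <<'E'
from plan import *
s=ctrl.read_state();f=(s["eef_pos"],Rm(s["eef_rot"]))
q=cell(s);print(q,s["grip_width"])
t=np.radians(q["th"]);print("Tx",q["C"][0]-9.25*np.sin(t)-32.5*np.cos(t))
Tx=-42.3
for th,e in((16,3.0),(13,2.6),(10,2.3),(7,2),(4,1.6),(2,1.3),(0,1)):
    t=np.radians(th);C=(Tx+9.25*np.sin(t)+32.5*np.cos(t),e-9.25+9.25*np.cos(t)+32.5*np.sin(t))
    r=rel(f,tcp(C[0],C[1],th,-.5));print(th,np.round(C,1),r.round(4).tolist())
E
python3 roll.py; python3 snap.py w12;python3 - <<'E'
import sys;sys.path.insert(0,".")
from plan import *
print(cell(ctrl.read_state()))
import pickle
for n in("w11","w12"):
    s,d=pickle.load(open(n+".pkl","rb"));g=cv2.cvtColor(d["img"],cv2.COLOR_BGR2HSV)
    m=(g[290:345,250:264,1]<70).mean(1);print(n,m.sum().round(2), (m*np.arange(290,345)).sum()/m.sum())
E
```

```text
{'t': 12.1, 'C': array([-7.7, -0.5, 13.4]), 'th': np.float64(19.1), 'yawerr': np.float64(-0.03), 'f': array([11.6, -0.6, -3. ])} 16.34382996175365
Tx -41.437605210676466
16 [-8.5 11.6] [0.0024, -0.0, 0.0014, 0.0004, 0.0541, -0.0005]
13 [-8.6  9.7] [0.0041, -0.0, 0.0032, 0.0004, 0.1064, -0.0005]
10 [-8.7  7.8] [0.0058, -0.0, 0.0047, 0.0004, 0.1588, -0.0005]
7 [-8.9  5.9] [0.0076, -0.0, 0.0063, 0.0004, 0.2111, -0.0005]
4 [-9.2  3.8] [0.0096, -0.0, 0.0079, 0.0004, 0.2635, -0.0005]
2 [-9.5  2.4] [0.0109, -0.0, 0.009, 0.0004, 0.2984, -0.0005]
0 [-9.8  1. ] [0.0123, -0.0, 0.01, 0.0004, 0.3333, -0.0005]
12.1 [560.8  77.2  47.5] [179.97  19.1  158.57] [10.6 -4.8 -3. ]
{'t': 12.15, 'C': array([-7.7, -0.5, 13.5]), 'th': np.float64(19.1), 'yawerr': np.float64(-0.02), 'f': array([11.8, -1. , -2.4])}
w11 25.0 328.4857142857143
w12 24.71 328.3670520231214
```

>>> step_arm([
  [0.0012,0,0.0002,0,0.02,0,0.01],
  [0.0024,0,0.0014,0,0.054,0,0.01],
  [0.0041,0,0.0032,0,0.106,0,0.01],
  [0.0058,0,0.0047,0,0.159,0,0.01],
  [0.0076,0,0.0063,0,0.211,0,0.01],
  [0.0076,0,0.0063,0,0.211,0,0.01],
  [0.0076,0,0.0063,0,0.211,0,0.01],
])

```text
time_s: 12.85
eef_pos: [556.7, 78.8, 39.4]
eef_rot: [180.0, 7.1, 158.6]
contact_force: [12.2, -5.5, -0.4]
grip_width: 16.0
grip_force: 88.8
```

```bash
python3 roll.py; python3 snap.py w13;python3 - <<'E'
import sys;sys.path.insert(0,".")
from plan import *
print(cell(ctrl.read_state()))
import pickle
for n in("w11","w13"):
    s,d=pickle.load(open(n+".pkl","rb"));g=cv2.cvtColor(d["img"],cv2.COLOR_BGR2HSV)
    m=(g[290:345,250:264,1]<70).mean(1);print(n,m.sum().round(2), (m*np.arange(290,345)).sum()/m.sum())
E
```

```text
{'t': 12.85, 'C': array([-8.2, -0.5,  6.3]), 'th': np.float64(7.12), 'yawerr': np.float64(-0.04), 'f': array([13.3, -0.6, -0.4])} 16.028266182397225
Tx -41.59590149235614
16 [-8.5 11.6] [-0.0032, -0.0001, -0.0055, 0.0007, -0.1549, -0.0008]
13 [-8.6  9.7] [-0.002, -0.0001, -0.0035, 0.0007, -0.1025, -0.0008]
10 [-8.7  7.8] [-0.0006, -0.0001, -0.0016, 0.0007, -0.0502, -0.0008]
7 [-8.9  5.9] [0.0008, -0.0001, 0.0003, 0.0008, 0.0022, -0.0008]
4 [-9.2  3.8] [0.0024, -0.0001, 0.0023, 0.0008, 0.0545, -0.0008]
2 [-9.5  2.4] [0.0035, -0.0001, 0.0036, 0.0008, 0.0894, -0.0007]
0 [-9.8  1. ] [0.0046, -0.0001, 0.0049, 0.0008, 0.1243, -0.0007]
12.85 [556.7  78.8  39.4] [179.95   7.12 158.56] [12.2 -5.5 -0.4]
{'t': 12.9, 'C': array([-8.3, -0.5,  6.3]), 'th': np.float64(7.13), 'yawerr': np.float64(-0.04), 'f': array([12.6, -0.3, -0.2])}
w11 25.0 328.4857142857143
w13 24.07 328.1513353115727
```

>>> step_arm([
  [0.0008,0,0.0006,0,0.012,0,0.01],
  [0.0022,0,0.0023,0,0.054,0,0.01],
  [0.0033,0,0.0036,0,0.089,0,0.01],
  [0.0044,0,0.0049,0,0.124,0,0.01],
  [0.0044,0,0.0049,0,0.124,0,0.01],
  [0.0044,0,0.0049,0,0.124,0,0.01],
])

```text
time_s: 13.5
eef_pos: [554.1, 80.0, 35.1]
eef_rot: [179.9, 0.2, 158.5]
contact_force: [11.1, -6.4, 4.9]
grip_width: 15.8
grip_force: 89.5
```

```bash
python3 roll.py|head -2; python3 snap.py w14;python3 - <<'E'
import sys;sys.path.insert(0,".")
from plan import *
print(cell(ctrl.read_state()))
d=ctrl.snapshot("scene");s=cv2.resize(d["img"][135:235,230:330],(0,0),fx=5.7,fy=5.7)
w=cv2.imread("pics/w14.png")
cv2.imwrite("pics/m14.png",np.vstack([cv2.resize(w,(400,300)),cv2.resize(s,(400,300))]))
E
```

```text
{'t': 13.5, 'C': array([-8.8, -0.3,  2.1]), 'th': np.float64(0.16), 'yawerr': np.float64(-0.06), 'f': array([12.7, -1.9,  4.9])} 15.779985911324447
Tx -41.32570411859284
13.5 [554.1  80.   35.1] [1.7992e+02 1.6000e-01 1.5854e+02] [11.1 -6.4  4.9]
{'t': 13.55, 'C': array([-8.9, -0.3,  2.1]), 'th': np.float64(0.17), 'yawerr': np.float64(-0.05), 'f': array([13.2, -2.9,  4.9])}
```

View pics/m14.png

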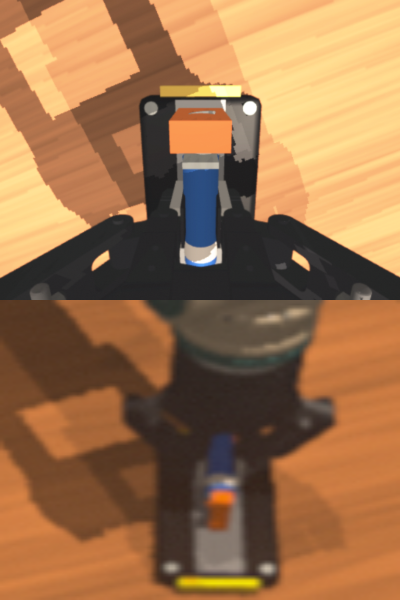

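The cell is level in the hand and unslipped (band at (384,490) as before). The 5 N upward force means it is seating in the V rests, with its top at the lip's underside. Next I'll ease it toward the stop.

>>> step_arm([
  [-0.001,-0.0004,-0.0003,0,0,0,0.01],
  [-0.002,-0.0006,-0.0003,0,0,0,0.01],
  [-0.003,-0.0006,-0.0003,0,0,0,0.01],
  [-0.004,-0.0006,-0.0003,0,0,0,0.01],
  [-0.004,-0.0006,-0.0003,0,0,0,0.01],
  [-0.004,-0.0006,-0.0003,0,0,0,0.01],
])

```text
time_s: 14.2
eef_pos: [556.9, 78.8, 35.1]
eef_rot: [179.9, 0.1, 158.6]
contact_force: [9.0, -2.5, 4.1]
grip_width: 15.6
grip_force: 89.5
```

```bash
python3 roll.py|head -2
```

```text
{'t': 14.2, 'C': array([-5.7, -0.4,  2.1]), 'th': np.float64(0.07), 'yawerr': np.float64(-0.03), 'f': array([9.3, 1. , 4.1])} 15.61535318370871
Tx -38.21127674893627
```

>>> step_arm([
  [-0.001,0.0001,0,0,0,0,0.01],
  [-0.002,0.0001,0,0,0,0,0.01],
  [-0.003,0.0001,0,0,0,0,0.01],
  [-0.0035,0.0001,0,0,0,0,0.01],
  [-0.0035,0.0001,0,0,0,0,0.01],
])

```text
time_s: 14.7
eef_pos: [559.4, 77.8, 34.6]
eef_rot: [179.9, -0.0, 158.6]
contact_force: [6.6, -1.8, 3.7]
grip_width: 15.7
grip_force: 89.5
```

```bash
python3 roll.py|head -2
```

```text
{'t': 14.7, 'C': array([-2.9, -0.5,  1.6]), 'th': np.float64(-0.04), 'yawerr': np.float64(-0.02), 'f': array([6.8, 0.7, 3.7])} 15.747210737299476
Tx -35.39353436223959
```

>>> step_arm([
  [-0.0008,0,0,0,0,0,0.01],
  [-0.0014,0,0,0,0,0,0.01],
  [-0.0014,0,0,0,0,0,0.01],
  [-0.0014,0,0,0,0,0,0.04],
  [-0.0014,0,0,0,0,0,0.04],
  [-0.0014,0,0,0,0,0,0.04],
  [-0.0014,0,0,0,0,0,0.04],
], newtons=20)

```text
time_s: 15.4
eef_pos: [558.1, 77.7, 32.4]
eef_rot: [-180.0, -0.4, 158.6]
contact_force: [-0.3, -0.6, -0.1]
grip_width: 40.1
grip_force: 0.0
```

```bash
python3 roll.py|head -2; python3 snap.py w15
```

```text
{'t': 15.4, 'C': array([-4. , -1. , -0.6]), 'th': np.float64(-0.43), 'yawerr': np.float64(0.01), 'f': array([-0.1, -0.6, -0.1])} 40.0809816003891
Tx -36.429664923851405
15.4 [558.1  77.7  32.4] [-179.95   -0.43  158.61] [-0.3 -0.6 -0.1]
```

>>> step_arm([
  [0,0,-0.015,0,0,0,0.04],
  [0,0,-0.05,0,0,0,0.04],
  [0,0,-0.1,0,0,0,0.04],
  [0,0,-0.14,0,0,0,0.04],
  [0,0,-0.14,0,0,0,0.06],
  [0,0,-0.14,0,0,0,0.06],
  [0,0,-0.14,0,0,0,0.06],
])

```text
time_s: 16.15
eef_pos: [558.7, 77.2, 171.7]
eef_rot: [-179.9, -0.5, 158.6]
contact_force: [-0.3, 0.6, -0.1]
grip_width: 59.8
grip_force: 0.0
```

```bash
python3 snap.py w16; python3 - <<'E'
import pickle;from h import *
s,d=pickle.load(open("w16.pkl","rb"))
cv2.imwrite("pics/m16.png",cv2.resize(d["img"][100:290,170:340],(0,0),fx=3.1,fy=3.1,interpolation=cv2.INTER_CUBIC))
E
```

```text
16.15 [558.7  77.2 171.7] [-179.92   -0.48  158.6 ] [-0.3  0.6 -0.1]
```

View pics/m16.png

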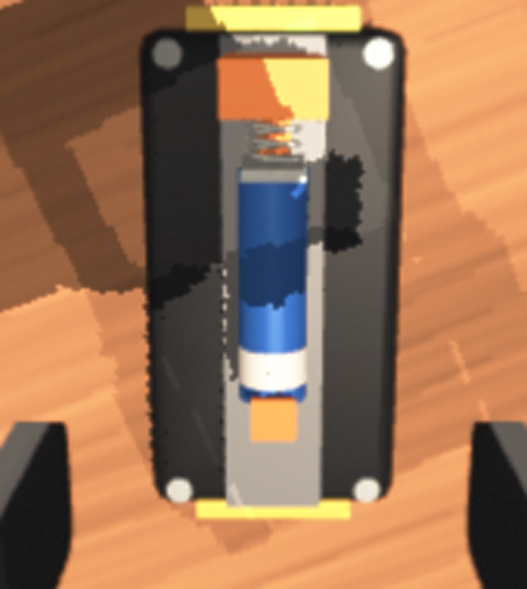

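The cell lies between the spring plate and the stop. Its flat end is at crop (273,180) and its body end at (273,400), tucked at the orange stop and in line. One numeric check for level.

```bash
python3 - <<'E'
import pickle;from h import *
s,d=pickle.load(open("w16.pkl","rb"));V=view(d,(s["eef_pos"],s["eef_rot"]))
g=lambda *q:[[170+(x+.5)/3.1-.5,100+(y+.5)/3.1-.5] for x,y in q]
sc=bp(d,g((167,53),(378,53),(179,490),(367,490)),22,V);c=sc.mean(0);v=sc[2:].mean(0)-sc[:2].mean(0);u=v/np.linalg.norm(v);w=np.array([-u[1],u[0],0])
for n,q,z in(("flat rim",(273,183),61.2),("body end",(272.5,402),61.2),("lip edge",(273,398),66.75),("stop end",(273,442),66.75),("L1",(239,200),52),("R1",(307,200),52),("L2",(240.5,340),52),("R2",(306,340),52)):
    p=bp(d,g(q),z,V)[0]-c;print(n,p@u,p@w)
print(np.linalg.norm(v))
E
```

```text
flat rim -37.054740498134635 0.04483372907492944
body end 22.36400677211661 -0.1514849344259928
lip edge 19.035472989503756 -0.022845301042075675
stop end 31.579897791032753 -0.035161314755019754
L1 -31.05515073696199 -8.929240107849061
R1 -31.02554885850207 9.036384455632772
L2 7.808626312711588 -8.899951965892011
R2 7.833939588595864 9.062752144043275
136.14965693160016
```

The cell is level: its width measures 18.0 mm at both ends for a height of 52 mm. It is centred (y about 0.1 mm), and its body reaches past the lip edge. Handing in.

```bash
python3 -c "
from workcell import ctrl;print(ctrl.finish_job())"
```

```text
the job is handed in; nothing more can be done
None
```

The job is handed in: the blue cell lies level in the cradle, flat end on the spring and nub end under the lip at the stop, with the gripper clear; pressing peaked at about 13 N and no result came back from the judge.

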